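# Find the socket that fits the steering wheel nut

## Robot

A 6-joint arm with a two-finger parallel gripper is mounted at the origin on the work surface. World frame = base frame: x ahead of the robot, y to its left, z up, the work surface at z = 0. Lengths are in m, angles in rad, forces in N, time in s.
With the tool pointing down it reaches from about 0.375 to 0.9 m from the base axis. Payload 3.1 kg.
Tool frame: the origin (TCP) lies midway between the tips of the shut fingers; the grasp point (between the pads) lies 19 mm behind it (robot.tcp_to_grasp is the distance from the TCP to the grasp point, in m); z points along the fingers, y is the line along which they close (so a half turn about z gives the same grasp; the last joint's range is limited). The gripper opens to 87 mm and grips with 3 to 60 N. Pads are 19 mm wide; open, the fingers measure 117 mm over their backs; the gripper's body (75 mm by 190 mm) begins 51 mm behind the grasp point.
Start: joints at [1.03, 0.527, 1.433, -0, 1.181, -0.178], TCP at [0.222, 0.584, 0.223] pointing down, gripper open.
Joint ranges: [-3.08, 3.08], [-0.75, 2.2], [0.22, 2.44], [-1.43, 4.57], [0, 2.65], [-2.85, 2.85]. Speed limits (rad/s): [2.79, 2.79, 3.14, 3.14, 3.14, 3.14].

## Interface

Orientations are given as a rotation vector (axis times angle).
In Python, from rig import robot gives the robot as it stands. Calls block until the motion is done:
- robot.move_ptp(position, orientation): joint-space move of the TCP to a pose.
- robot.line_to(position, rate=0.15, frame=None): straight line of the TCP; frame=None keeps the orientation; rate is the mean speed in m/s.
- robot.set_joints(angles): joint-space move.
- robot.release() and robot.gripper_close(): open the fingers fully, or close them until they stop; the grip force is fixed at half the most.
- robot.pause(seconds).
- robot.solve_ik(position, orientation): joint angles nearest the present ones, or None.
- robot.snapshot(name): name is "scene" or "top" or "wrist"; returns a dict with "image" (480x640x3 uint8, red, green, blue), "mtx" (3x3 intrinsics, pixels), "R" (3x3) and "t" (3): a world point X has camera coordinates R X + t; the wrist camera has in their place "tool_from_camera" (4x4, takes a point from camera to tool coordinates, whose origin is the TCP and whose axes are the flange's). Camera axes: x right, y down, z forward; pixel columns grow to the right and rows downward; lengths in m; the calibration is good to about 2 mm. A picture is of the moment at which its call begins: read the wrist's pose just before it. There is no depth.
A pose or a line that the arm cannot do raises robot.PlanningError and nothing moves.
- robot.hand_in(): hands the job in; it is judged then, once.
Readings, each from a call of its own:
- robot.read_time(): time.
- robot.read_q(): joint angles.
- robot.read_qvel(): joint speeds.
- robot.read_joint_efforts(): joint torques, N m.
- robot.read_eef_pos(): TCP position.
- robot.read_eef_rot(): TCP orientation.
- robot.read_ft_force(): force on the tool from outside, world axes, zero at the start.
- robot.read_wrist_torque(): the same for the moment, N m.
- robot.read_finger_gap(): finger opening in m.
- robot.read_finger_force(): force on a finger pad.
Only numpy, scipy, OpenCV 4.12 (cv2) and the standard library are available. Lean on these libraries where they do the work, as an engineer would, in place of code of your own. Each camera call takes 0.05 s, during which the arm holds its last target. There are 200 camera calls.

## Task

One of the three sockets in the red tray fits the brass nut in the middle of the steering wheel: find out which (trying them on is the sure way), and finish with the gripper still holding that socket, seated fully down on the nut. The sockets that do not fit must be standing upright in the tray at the end, let go; leave everything else on the desk where it is.

Things in the scene. Friction and masses are not known exactly. Their poses are not given: they have to be found in the camera images.
- wheel: black steering wheel, level and fixed above the desk: rim 352 mm across outside, tube 28 mm thick, rim top 94 mm above the desk, spokes lower. Origin on the desk under its centre; axes parallel to the world's. In its middle a steel column stub (60 mm across) carries a brass nut. Two other stubs with nuts but no wheel, near the desk's far edge, are not part of the job
- nut_seat (a point): centre of the flat face under the brass nut in the wheel's middle, 80 mm above the desk, z up. A fitting socket goes down until its underside rests on this face, socket origin at this point. It enters only upright and with its flats within about 8 degrees of the nut's
- nut_top (a point): centre of the brass nut's top, 18 mm above nut_seat. The nut is fixed and 18, 24 or 30 mm across flats (differs each time); two of its flats face +x and -x of this frame, the rest at 60 degree steps. Its uppermost 3.5 mm is 3 mm narrower. A socket too small for it stops here, underside 18 mm above nut_seat
- collar_top (a point): centre, level with the top, of the fixed steel collar round the nut, 12 mm above nut_seat. Only the socket of the right size goes down between nut and collar (1 mm play to the nut, 1.6 mm to the collar all round). A socket too large stops on the collar, underside 12 mm above nut_seat
- tray: shallow red tray, outside 280 (its x) x 110 (its y) x 18 mm high, walls and floor 5 mm thick, fixed on the desk. Origin on the desk under its centre. The three sockets start standing in it in a row along its x, 85 mm apart
- socket_18: loose steel socket for a 18 mm nut, opening down, 80 mm tall, green band: round barrel 28.9 mm across up to 42 mm, above it a solid hexagonal head 24 mm across flats (all three alike) to grip. Opening 22 mm deep, 20 mm across flats. Origin: centre of underside, z up; flats of head and opening face +x, -x of its frame and every 60 degrees. About 160 g
- socket_24: loose steel socket for a 24 mm nut, opening down, 80 mm tall, yellow band: round barrel 35.8 mm across up to 42 mm, above it a solid hexagonal head 24 mm across flats (all three alike) to grip. Opening 22 mm deep, 26 mm across flats. Origin: centre of underside, z up; flats of head and opening face +x, -x of its frame and every 60 degrees. About 220 g
- socket_30: loose steel socket for a 30 mm nut, opening down, 80 mm tall, blue band: round barrel 42.6 mm across up to 42 mm, above it a solid hexagonal head 24 mm across flats (all three alike) to grip. Opening 22 mm deep, 32 mm across flats. Origin: centre of underside, z up; flats of head and opening face +x, -x of its frame and every 60 degrees. About 280 g
- spare_nut: loose steel hex nut, 30 mm across flats, 16 mm high, lying on the desk under the wheel, between rim and middle; not part of the job
- screwdriver: loose red-handled screwdriver 170 mm long lying beside the tray; origin under its middle; not part of the job
- phone: black phone 72 x 148 x 9 mm lying on the desk; not part of the job
- jar: clear jar with a red cap, 70 mm across, 85 mm high, beyond wheel and tray; not part of the job
- emblem: round silver badge 74 mm across, 8 mm thick, lying on the desk; not part of the job
Not all that is in view belongs to the job. What is shaped like the socket_24 but purple is not meant.

How it is judged:
At the end, for the whole second after the job is handed in: The fitting socket is on the nut, underside within 5 mm of the seat in height, 4 mm sideways, upright within 0.08 rad, at rest, gripped with over 2 N; the other two stand upright (0.1 rad) on the tray floor inside its walls, at rest, untouched by the fingers (((horizontal distance between socket_18 and nut_seat below 0.004 m and z of socket_18 in the frame of nut_seat between -0.005 and 0.005 m and angle between socket_18's own z axis and vertical below 0.08 rad and contact force between socket_18 and the fingers above 2 N and linear speed of each of socket_18, socket_24, socket_30 below 0.02 m/s and x of socket_24 in the frame of tray between -0.135 and 0.135 m and y of socket_24 in the frame of tray between -0.05 and 0.05 m and height (world z) of each of socket_24, socket_30 below 0.012 m and angle between each of socket_24, socket_30's own z axis and vertical below 0.1 rad and not (contact force between socket_24 and the fingers above 0.2 N) and x of socket_30 in the frame of tray between -0.135 and 0.135 m and y of socket_30 in the frame of tray between -0.05 and 0.05 m and not (contact force between socket_30 and the fingers above 0.2 N)) or (horizontal distance between socket_24 and nut_seat below 0.004 m and z of socket_24 in the frame of nut_seat between -0.005 and 0.005 m and angle between socket_24's own z axis and vertical below 0.08 rad and contact force between socket_24 and the fingers above 2 N and linear speed of each of socket_24, socket_18, socket_30 below 0.02 m/s and x of socket_18 in the frame of tray between -0.135 and 0.135 m and y of socket_18 in the frame of tray between -0.05 and 0.05 m and height (world z) of each of socket_18, socket_30 below 0.012 m and angle between each of socket_18, socket_30's own z axis and vertical below 0.1 rad and not (contact force between socket_18 and the fingers above 0.2 N) and x of socket_30 in the frame of tray between -0.135 and 0.135 m and y of socket_30 in the frame of tray between -0.05 and 0.05 m and not (contact force between socket_30 and the fingers above 0.2 N)) or (horizontal distance between socket_30 and nut_seat below 0.004 m and z of socket_30 in the frame of nut_seat between -0.005 and 0.005 m and angle between socket_30's own z axis and vertical below 0.08 rad and contact force between socket_30 and the fingers above 2 N and linear speed of each of socket_30, socket_18, socket_24 below 0.02 m/s and x of socket_18 in the frame of tray between -0.135 and 0.135 m and y of socket_18 in the frame of tray between -0.05 and 0.05 m and height (world z) of each of socket_18, socket_24 below 0.012 m and angle between each of socket_18, socket_24's own z axis and vertical below 0.1 rad and not (contact force between socket_18 and the fingers above 0.2 N) and x of socket_24 in the frame of tray between -0.135 and 0.135 m and y of socket_24 in the frame of tray between -0.05 and 0.05 m and not (contact force between socket_24 and the fingers above 0.2 N)))); the arm keeps its last pose, push and grip.
It fails at once if a bystander on the desk is moved by more than 30 mm (distance of any of spare_nut, screwdriver, phone, jar, emblem from where it was at the start of the episode above 0.03 m).
It also fails if it takes over 67 s, if anything falls off the work surface, if the arm or the gripper's body presses on something with over 40 N, if the wrist force passes 120 N, or if a joint passes its speed limit or range.

## Working session

There is one attempt and no reset: what is moved stays moved. The work goes in short steps, each a Python script; the robot and the scene stay as the last script left them, time stands still between calls to the robot, and variables do not carry over. Pictures are saved under pics/ and viewed, at most 10 in all, crops included, and the job is handed in when it is done.

```bash
mkdir -p pics; ls; python3 - <<'E'
from rig import robot
import cv2,pickle
d={}
for n in("scene","top","wrist"):
    s=robot.snapshot(n); d[n]=s; cv2.imwrite(f"pics/{n}0.png",s["image"][:,:,::-1])
    print(n,s["mtx"].tolist(),[ (k,s[k].round(3).tolist()) for k in s if k in("R","t","tool_from_camera")])
pickle.dump(d,open("d0.pkl","wb"))
print(robot.read_eef_pos(),robot.read_eef_rot(),robot.read_time())
E
```

```text
pics
scene [[577.3204529220238, 0.0, 327.6883583739325], [0.0, 577.3204529220238, 238.12444347931495], [0.0, 0.0, 1.0]] [('R', [[0.816, 0.578, 0.012], [0.486, -0.675, -0.555], [-0.313, 0.458, -0.832]]), ('t', [-0.514, -0.176, 1.605])]
top [[534.0023366011121, 0.0, 318.0633449663908], [0.0, 534.0023366011121, 242.49653024293227], [0.0, 0.0, 1.0]] [('R', [[0.007, -1.0, -0.023], [-0.993, -0.005, -0.119], [0.119, 0.023, -0.993]]), ('t', [0.077, 0.599, 1.306])]
wrist [[360.3167536810721, 0.0, 317.1551890537884], [0.0, 360.3167536810721, 243.57648450600092], [0.0, 0.0, 1.0]] [('tool_from_camera', [[-0.001, -0.962, -0.275, 0.076], [1.0, -0.001, 0.001, -0.0], [-0.001, -0.275, 0.962, -0.162], [0.0, 0.0, 0.0, 1.0]])]
[0.22146306 0.5838276  0.22178856] [-5.66605748e-01 -3.08943240e+00  2.52389091e-03] 0.15
```

View pics/top0.png

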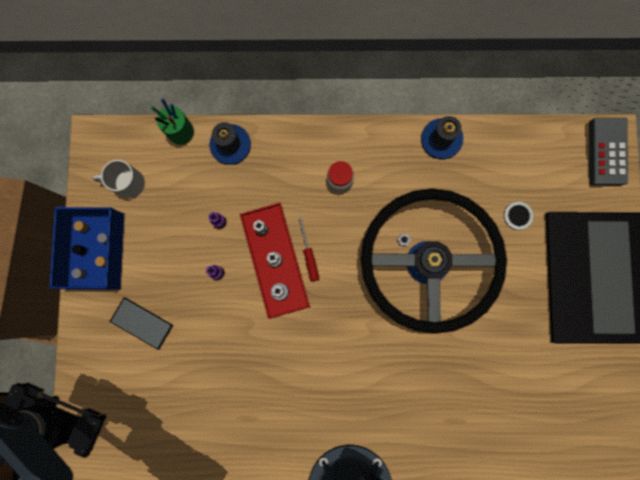

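View pics/scene0.png

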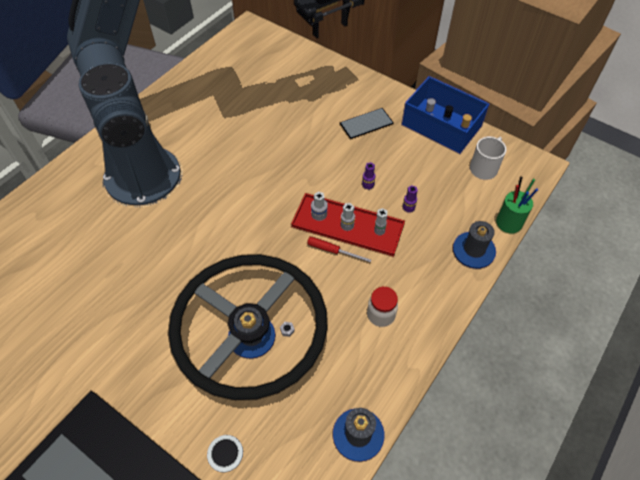

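The top view shows the red tray with three grey sockets at about (261,228), (274,259) and (280,291). Two purple decoys stand outside it at (217,220) and (215,272), and the wheel nut is at (434,260). The two wheel-less stubs at (228,135) and (445,130) are not part of the job. The scene view agrees.

```bash
cat > h.py <<'E'
import numpy as np,cv2
from scipy.spatial.transform import Rotation as Ro
def rays(s,px,eef=None):
    px=np.atleast_2d(px).astype(float)
    d=np.c_[(px-s["mtx"][:2,2])/[s["mtx"][0,0],s["mtx"][1,1]],np.ones(len(px))]
    if "R" in s: return -s["R"].T@s["t"], d@s["R"]
    T=s["tool_from_camera"]; p,r=eef; R=Ro.from_rotvec(r).as_matrix()
    return R@T[:3,3]+p, d@(R@T[:3,:3]).T
def cast(s,px,z,eef=None):
    o,d=rays(s,px,eef); return (o+d*((z-o[2])/d[:,2])[:,None])[:,:2]
def down(yaw): # tool y axis at heading yaw; tool z down
    y=np.array([np.cos(yaw),np.sin(yaw),0]); z=np.array([0,0,-1.]); 
    return Ro.from_matrix(np.c_[np.cross(y,z),y,z]).as_rotvec()
def blobs(m,amin=30):
    n,_,st,c=cv2.connectedComponentsWithStats(m.astype(np.uint8))
    return [(c[i],st[i,4]) for i in range(1,n) if st[i,4]>=amin]
E
python3 - <<'E'
from h import *
import pickle
d=pickle.load(open("d0.pkl","rb"))
s=d["top"]; hsv=cv2.cvtColor(s["image"],cv2.COLOR_RGB2HSV); 
m=((hsv[...,0]<6)|(hsv[...,0]>174))&(hsv[...,1]>150)&(hsv[...,2]>70)
cs,_=cv2.findContours(m.astype(np.uint8),0,2); c=max(cs,key=cv2.contourArea)
w=cast(s,c[:,0],0.018); print("tray",cv2.minAreaRect((w*1000).astype(np.float32)))
print("sock tops",cast(s,[(260,226),(273,257.5),(278.5,290.5)],0.085))
print("nut",cast(s,[(434.5,259.5)],0.098))
b=d["scene"]["image"]; print("nut scene",cast(d["scene"],[(249,319)],0.098))
print("scene socks",cast(d["scene"],[(319,197),(348,209),(382,214)],0.085))
from rig import robot
n=cast(s,[(434.5,259.5)],0.098)[0]
for yaw in np.arange(-180,180,15):
    out=[]
    for p in (n,(0.66,0.22)):
      q=robot.solve_ik([*p,0.125],down(np.radians(yaw))); out.append(None if q is None else np.round(q[[0,5]] if hasattr(q,'shape') else [q[0],q[5]],2).tolist())
    print(yaw,out)
E
```

```text
tray ((556.5565185546875, 192.88331604003906), (276.6650085449219, 107.38299560546875), 16.45354461669922)
sock tops [[0.63255046 0.2210358 ]
 [0.55564961 0.18793001]
 [0.47620417 0.173307  ]]
nut [[ 0.55174049 -0.19828232]]
nut scene [[ 0.55940796 -0.19939652]]
scene socks [[0.48099751 0.16975102]
 [0.56180032 0.18148298]
 [0.63901187 0.21815804]]
-180 [[-0.54, 2.61], None]
-165 [[-0.54, 2.34], None]
-150 [[-0.54, 2.08], [0.16, 2.78]]
-135 [[-0.54, 1.82], [0.16, 2.52]]
-120 [[-0.54, 1.56], [0.16, 2.26]]
-105 [[-0.54, 1.3], [0.16, 1.99]]
-90 [[-0.54, 1.04], [0.16, 1.73]]
-75 [[-0.54, 0.77], [0.16, 1.47]]
-60 [[-0.54, 0.51], [0.16, 1.21]]
-45 [[-0.54, 0.25], [0.16, 0.95]]
-30 [[-0.54, -0.01], [0.16, 0.69]]
-15 [[-0.54, -0.27], [0.16, 0.42]]
0 [[-0.54, -0.54], [0.16, 0.16]]
15 [[-0.54, -0.8], [0.16, -0.1]]
30 [[-0.54, -1.06], [0.16, -0.36]]
45 [[-0.54, -1.32], [0.16, -0.62]]
60 [[-0.54, -1.58], [0.16, -0.89]]
75 [[-0.54, -1.84], [0.16, -1.15]]
90 [[-0.54, -2.11], [0.16, -1.41]]
105 [[-0.54, -2.37], [0.16, -1.67]]
120 [[-0.54, -2.63], [0.16, -1.93]]
135 [None, [0.16, -2.19]]
150 [None, [0.16, -2.46]]
165 [None, [0.16, -2.72]]
```

```bash
python3 - <<'E'
import cv2
a=cv2.imread("pics/scene0.png")[150:260,290:440]; b=cv2.imread("pics/top0.png")[195:325,200:320]
a=cv2.resize(a,None,fx=2.9,fy=2.9,interpolation=2); b=cv2.resize(b,None,fx=2.9,fy=2.9,interpolation=2)
import numpy as np
o=np.zeros((380,a.shape[1]+b.shape[1],3),np.uint8);o[:a.shape[0],:a.shape[1]]=a;o[:b.shape[0],a.shape[1]:]=b
cv2.imwrite("pics/crop1.png",o)
E
```

```text
(no output)
```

View pics/crop1.png

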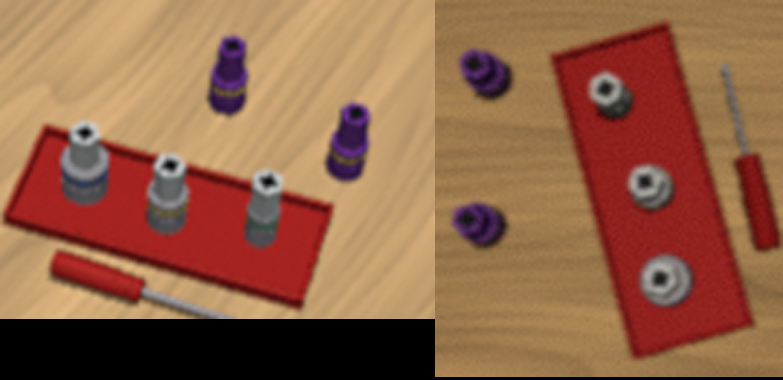

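The bands tell them apart. The blue socket (30) is nearest at about (0.477,0.172), yellow (24) is in the middle and green (18) is farthest. The purple ones stand outside the tray, so they are the decoys. Next I'll look with the wrist camera at the tray, then at the nut from two yaws half a turn apart, so that camera offset errors cancel.

```bash
python3 - <<'E'
from h import *
from rig import robot
import pickle
out={}
def look(name,p,yaw):
    robot.move_ptp(p,down(np.radians(yaw))); robot.pause(0.15)
    e=(robot.read_eef_pos(),robot.read_eef_rot()); s=robot.snapshot("wrist"); out[name]=(s,e)
look("tray",[0.557,0.19,0.21],16)
look("nutA",[0.555,-0.199,0.17],90)
look("nutB",[0.555,-0.199,0.17],-90)
pickle.dump(out,open("d1.pkl","wb")); print(robot.read_time())
im=[cv2.resize(out["tray"][0]["image"],(400,300))]
A=[cv2.resize(out[k][0]["image"][140:440,220:420],None,fx=1,fy=1) for k in("nutA","nutB")]
cv2.imwrite("pics/w1.png",np.vstack([cv2.resize(out["tray"][0]["image"][130:370],(800,300)),np.hstack([cv2.resize(out[k][0]["image"][170:370,190:450],(400,300)) for k in("nutA","nutB")])])[:,:,::-1])
E
```

```text
6.9917
```

View pics/w1.png

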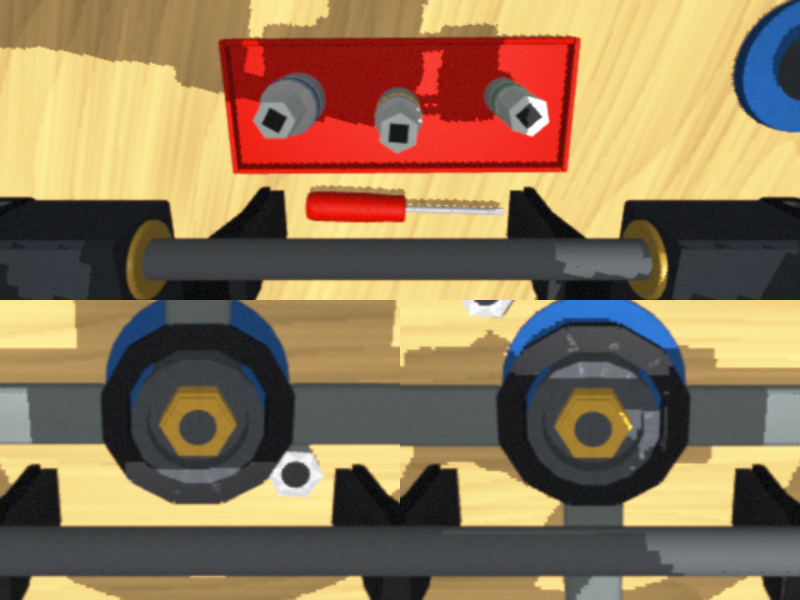

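The wrist view shows blue at left (275,118), yellow in the middle (398,130) and green at right (530,115). The brass hex nut has flats facing roughly ±x. I'll measure its size and centre from both yaws, and get the socket hole centres and head yaws.

```bash
cat >> h.py <<'E'
def hexfit(w):
    "flats width and angle (mod 60 deg) of convex hexagon points w: minimum mean width over 3 directions"
    a=np.radians(np.arange(0,60,0.5)); 
    f=lambda t:[np.ptp(w@[np.cos(t+k*np.pi/3),np.sin(t+k*np.pi/3)]) for k in range(3)]
    v=[np.mean(f(t)) for t in a]; i=int(np.argmin(v))
    mid=[(w@[np.cos(a[i]+k*np.pi/3),np.sin(a[i]+k*np.pi/3)]) for k in range(3)]
    N=np.array([[np.cos(a[i]+k*np.pi/3),np.sin(a[i]+k*np.pi/3)] for k in range(3)])
    c=np.linalg.lstsq(N,[(m.max()+m.min())/2 for m in mid],rcond=None)[0]
    return c,np.round(f(a[i]),4),np.degrees(a[i])
E
python3 - <<'E'
from h import *
import pickle
D=pickle.load(open("d1.pkl","rb"))
for k in("nutA","nutB"):
    s,e=D[k]; im=s["image"][170:370,190:450]; hsv=cv2.cvtColor(im,cv2.COLOR_RGB2HSV)
    m=((hsv[...,0]>12)&(hsv[...,0]<30)&(hsv[...,1]>140)).astype(np.uint8)
    cs,_=cv2.findContours(m,cv2.RETR_EXTERNAL,cv2.CHAIN_APPROX_NONE)
    for c in cs:
        if cv2.contourArea(c)>300:
            M=cv2.moments(c); cc=np.array([M["m10"],M["m01"]])/M["m00"]
            if abs(cc-[130,82]).max()>20: continue
            w=cast(s,c[:,0]+[190,170],0.0945,e); print(k,cc+[190,170],hexfit(w))
    # hole
    g=im.max(2)[60:110,105:155]; mm=(g<110)
    for c,a in blobs((im[60:110,105:155].max(2)<120)&(m[60:110,105:155]==0),20): print("hole",c+[295,230],a,cast(s,c+[295,230],0.098,e))
s,e=D["tray"]; im=s["image"]
for u,v in((275/800*640,118*.8+130),(398*.8,130*.8+130),(530*.8,115*.8+130)):
    u0,v0=int(u)-20,int(v)-20; g=im[v0:v0+40,u0:u0+40].max(2)
    for c,a in blobs(g<75,40): print("sock",c+[u0,v0],a,cast(s,c+[u0,v0],0.085,e))
E
```

```text
nutA [318.09130086 250.64491882] (array([ 0.55312663, -0.19761796]), array([0.0325, 0.031 , 0.0309]), np.float64(0.0))
hole [298.0106383  235.46808511] 94 [[ 0.5410639  -0.21114891]]
hole [325.43636364 264.39440559] 715 [[ 0.5616299  -0.19256973]]
hole [318.22857143 254.49450549] 455 [[ 0.55448342 -0.19753826]]
nutB [315.07883358 251.7389643 ] (array([ 0.55588948, -0.19760229]), array([0.0325, 0.0309, 0.0311]), np.float64(0.0))
hole [297.27118644 234.25423729] 59 [[ 0.56953788 -0.18562938]]
hole [337.9047619  236.26455026] 189 [[ 0.56813295 -0.21291988]]
hole [315.15198238 255.6938326 ] 454 [[ 0.5544334  -0.19759941]]
hole [324.53093812 272.4011976 ] 501 [[ 0.54230263 -0.20406288]]
sock [218.80465116 225.99534884] 215 [[0.476813   0.17665382]]
sock [318.41176471 236.25490196] 204 [[0.55748786 0.19083453]]
sock [422.04891304 222.54347826] 184 [[0.63554848 0.22532103]]
```

The nut measures about 30 mm across flats (31 with edge bloom), its flats are at 0°, and its centre is (0.5545,-0.1976) from both yaws. That points to socket_30, the blue one nearest the base. I'll take a closer look at it.

```bash
python3 - <<'E'
from h import *
from rig import robot
import pickle
robot.move_ptp([0.4768,0.1767,0.165],down(np.radians(-74))); robot.pause(0.15)
e=(robot.read_eef_pos(),robot.read_eef_rot()); s=robot.snapshot("wrist"); pickle.dump((s,e),open("d2.pkl","wb"))
print(robot.read_time(),robot.read_q().round(2), e[0])
c=s["image"][190:330,250:390]; cv2.imwrite("pics/w2.png",cv2.resize(c,(560,560),interpolation=cv2.INTER_CUBIC)[:,:,::-1])
for p,a in blobs(c.max(2)<75,40): print(p+[250,190],a,cast(s,p+[250,190],0.085,e))
E
```

```text
8.625 [ 0.13  0.46  1.78 -0.    0.9   1.43] [0.47762327 0.17570758 0.16498043]
[315.63103448 252.03103448] 290 [[0.47693125 0.17673358]]
[313.12535344 324.92742696] 1061 [[0.42161549 0.16303836]]
```

View pics/w2.png

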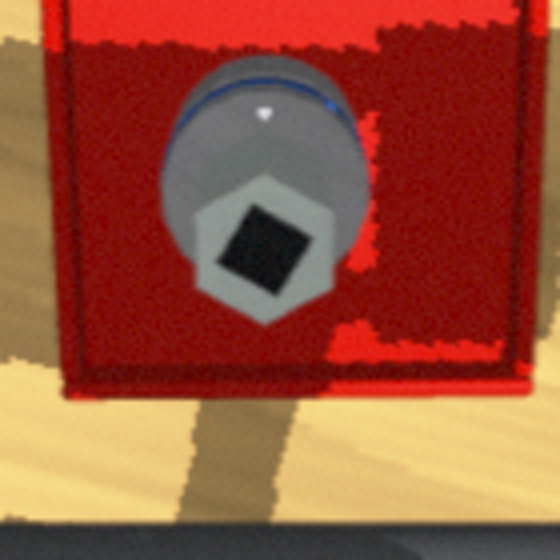

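The head's two vertical flats at image columns 195 and 335 line up with the tool's closing direction at yaw -74°, and the drive hole centre is at (0.4769,0.1767). I'll grasp it and lift, correcting the roughly 1 mm steady-state pose error.

```bash
cat >> h.py <<'E'
def settle(robot,p,rate=0.1,n=2):
    p=np.array(p,float); cmd=p.copy()
    for i in range(n+1):
        robot.line_to(cmd,rate=rate if i==0 else 0.03); robot.pause(0.1)
        err=p-robot.read_eef_pos()
        if np.linalg.norm(err)<4e-4: break
        cmd=cmd+err
    return robot.read_eef_pos()-p
E
python3 - <<'E'
from h import *
from rig import robot
c=[0.4769,0.1767]
robot.line_to([*c,0.075],rate=0.12)
print(settle(robot,[*c,0.048],0.1), robot.read_ft_force())
robot.gripper_close(); robot.pause(0.2)
print("gap",robot.read_finger_gap(),robot.read_finger_force(),robot.read_eef_pos())
robot.line_to([*c,0.195],rate=0.15); robot.pause(.1)
print("gap",robot.read_finger_gap(),robot.read_ft_force(),robot.read_time())
try:
    robot.move_ptp([0.5545,-0.1976,0.195],down(np.radians(-60)))
    print(settle(robot,[0.5545,-0.1976,0.155],0.1),robot.read_ft_force(),robot.read_finger_gap(),robot.read_time())
except robot.PlanningError as x: print(x)
s=robot.snapshot("wrist"); t=robot.snapshot("scene")["image"]
cv2.imwrite("pics/w3.png",np.hstack([cv2.resize(s["image"][150:390,200:440],(400,400)),cv2.resize(t[230:400,160:330],(400,400))])[:,:,::-1])
E
```

```text
[-6.95434347e-05 -2.01503754e-05 -2.02941233e-04] [ 0.14845522  0.09694437 -0.34674051]
gap 0.02376191589472978 29.986802214283443 [0.47682201 0.17662721 0.04777386]
gap 0.0239306901245867 [ 0.22456962 -0.31753028 -2.20766069] 13.2167
[-5.33625086e-05  1.22426397e-04 -3.05086336e-04] [ 0.25084523  0.03552232 -3.31268072] 0.023839381923607374 15.9917
```

View pics/w3.png

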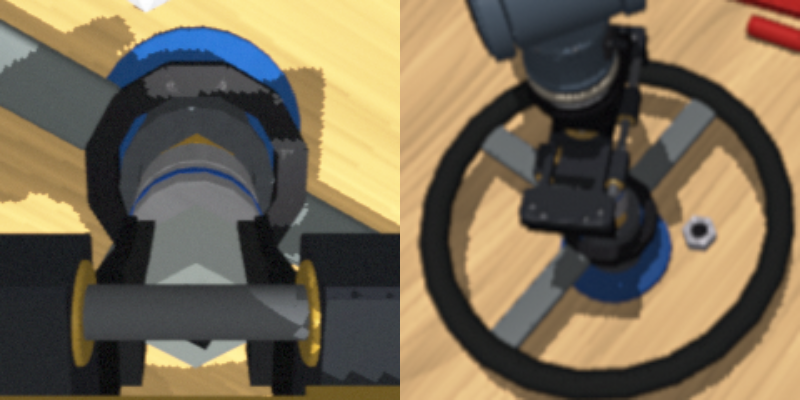

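The blue-band socket hangs upright in the fingers over the nut, with a gap of 23.9 mm, so it is held on its flats. Now I'll lower it in steps while watching the force.

```bash
python3 - <<'E'
from h import *
from rig import robot
for z in [0.143,0.139,0.136,0.133,0.130,0.127,0.125,0.1235]:
    robot.line_to([0.5545,-0.1976,z],rate=0.04); robot.pause(.1)
    p=robot.read_eef_pos(); f=robot.read_ft_force(); print(z,p.round(4),f.round(1))
    if f[2]>20 or np.linalg.norm(f[:2])>15: print("stop");break
print(robot.read_time(),robot.read_finger_gap())
E
```

```text
0.143 [ 0.5546 -0.1976  0.143 ] [-0.   0.5 -1.6]
0.139 [ 0.5545 -0.1976  0.139 ] [-0.4 -0.4 -2.2]
0.136 [ 0.5545 -0.1976  0.136 ] [-0.4  0.  -1.5]
0.133 [ 0.5545 -0.1976  0.1329] [ 0.  -0.7 -3.3]
0.13 [ 0.5545 -0.1976  0.1299] [-0.1 -0.6 -2.4]
0.127 [ 0.5545 -0.1976  0.127 ] [-1.3  0.3 -2.6]
0.125 [ 0.5545 -0.1976  0.125 ] [-0.6 -1.  -2.3]
0.1235 [ 0.5545 -0.1976  0.1235] [-0.3  0.5 -2.3]
19.0833 0.02356037294996084
```

It passed both the nut top and the collar without resistance, so it fits. I'll press gently to the seat and check.

```bash
python3 - <<'E'
from h import *
from rig import robot
for z in np.arange(0.1225,0.1185,-0.0005):
    robot.line_to([0.5545,-0.1976,z],rate=0.02); robot.pause(.15)
    p=robot.read_eef_pos(); f=robot.read_ft_force(); print(round(z,4),p.round(4),f.round(1))
    if f[2]>4: break
robot.pause(0.3)
print(robot.read_time(),robot.read_finger_gap(),robot.read_finger_force(),robot.read_ft_force(),robot.read_eef_pos())
t=robot.snapshot("top")["image"];s=robot.snapshot("scene")["image"]
cv2.imwrite("pics/end.png",np.hstack([cv2.resize(t[190:340,190:520],(440,200)),cv2.resize(s[150:400,160:430],(360,333))[:200]])[:,:,::-1])
cv2.imwrite("pics/end.png",cv2.resize(s[140:420,150:430],(600,600))[:,:,::-1])
E
```

```text
0.1225 [ 0.5547 -0.1977  0.1228] [0.  0.1 0.9]
0.122 [ 0.5547 -0.1977  0.1228] [-2.1  0.7  6. ]
20.1833 0.02379525375177474 29.993467807696987 [-0.64509903  0.61356085  5.07107817] [ 0.55473351 -0.19772869  0.1227606 ]
```

View pics/end.png

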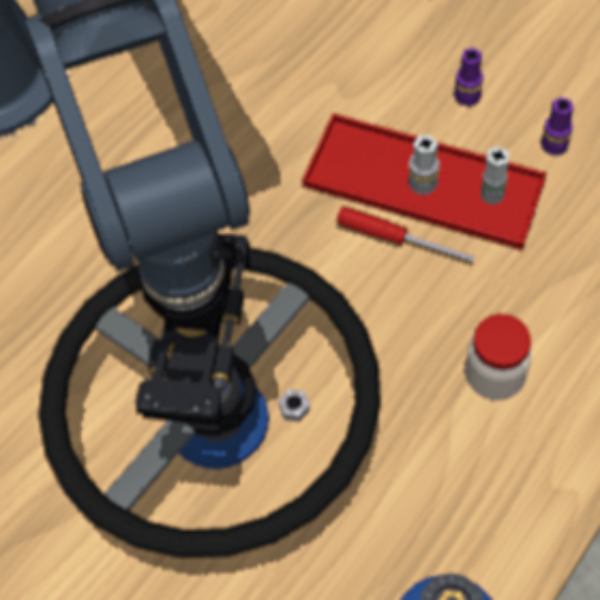

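The socket stopped at the expected seat height: TCP at 0.1228, against 0.123 predicted. The yellow socket (425,165) and the green one (495,175) stand upright in the tray, and nothing else has moved.

```bash
python3 -c "
from rig import robot
print(robot.hand_in(),robot.read_time())"
```

```text
the job is handed in; nothing more can be done
the job is handed in; nothing more can be done
```

Job handed in: socket_30 (blue band) fits the nut and is held in the gripper, seated fully down, while socket_18 and socket_24 stand upright in the tray, never touched; about 20 s of the 67 s were used and the verdict was not shown.

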